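# Put the matching lids on the glazed jars

## Robot

A 6-joint arm with a two-finger parallel gripper is mounted at the origin on the work surface. World frame = base frame: x ahead of the robot, y to its left, z up, the work surface at z = 0. Lengths are in mm, angles in rad, forces in N, time in s.
With the tool pointing down it reaches from about 350 to 775 mm from the base axis. Payload 7.3 kg.
Tool frame: the origin (TCP) lies at the very end of the fingers, on their centre line; the grasp point (between the pads) lies 19 mm behind it; z points along the fingers, y is the line along which they close (so a half turn about z gives the same grasp; the last joint's range is limited). The gripper opens to 92 mm and grips with 3 to 60 N. Pads are 19 mm wide; open, the fingers measure 130 mm over their backs; the gripper's body (75 mm by 190 mm) begins 47 mm behind the grasp point.
Start: joints at [1.108, 0.342, 1.524, -0, 1.275, -0.146], TCP at [163.537, 498.899, 226.741] pointing down, gripper open.
Joint ranges: [-2.53, 2.53], [-0.77, 2.02], [0.04, 2.7], [-1, 4.14], [0.28, 2.66], [-3.11, 3.11]. Speed limits (rad/s): [2.57, 2.57, 3.14, 3.14, 3.14, 3.14].

## Interface

Orientations are given as [roll, pitch, yaw] about the fixed x, y, z axes, in that order (R = Rz(yaw) Ry(pitch) Rx(roll)).
In Python, from plant import bot gives the robot as it stands.
- The arm moves only by the tool jog_arm, never from a script. Its argument "targets" is a list of rows, each an object with "xyz": the shift along the tool's x, y, z as a fraction of full scale, a list of three; "spin": the turn about the tool's z as a fraction of full scale. In form: [{"xyz": [x, y, z], "spin": spin}, ...]. A call has exactly 10 rows; each row shifts and turns the commanded pose from where the row before left it, along the tool's axes as they then stand; what a row does not reach is not made up. Full scale, the value 1, is 80 mm for a shift and 0.1 rad for a turn. A row lasts 1/8 s, in which the tool goes at most 62.5 mm and 10.7 degrees, less where a joint would pass 70% of its speed; a pose out of reach is approached as far as the arm can. A call with a number of a shift or a turn outside -1 to 1 is refused whole. A call with a gripper value outside its range is refused whole. "gripper" is the opening in per cent of the stroke, from 0 (shut) to 100 (fully open), set as the call begins (left out, the last holds). The fingers move at their own pace and stop on an object; the grip force is fixed at half the most. Time passes only in rows, so rows that do not move let the fingers close, or fill a call up. It gives the time, the measured TCP pose, the force, the opening and the grip force at its end, in the units of the state.
- bot.get_obs(): the state, without advancing time (a new reading comes with each control period).
- bot.capture(name): name is "scene" or "top"; returns the picture (384x512x3 uint8, blue, green, red); there is no depth.
- bot.get_calibration(name): a dict with "vfov" (degrees; the focal length in pixels is half the picture's height over the tangent of half this angle, whatever the lens; pixels are square), "cx", "cy" (the principal point, pixels), "k1" (the pictures are not rectified: a ray, as slopes to the right and down, at radius r is drawn at 1 + k1 r^2 times it, then the intrinsics apply), "eye" and "rotation" of the camera in the world. Camera axes: x right, y down, z forward; pixel columns grow to the right and rows downward; lengths in mm; the calibration is good to about 2 mm. A picture is of the moment at which its call begins. get_calibration takes no time and is no camera call.
- bot.close_job(): hands the job in; it is judged then, once.
The state is a dict: "time": time; "joint_positions": joint angles; "dq": joint speeds; "tau": joint torques, N m; "tool_pos": TCP position; "tcp_rot": TCP orientation; "contact_force": force on the tool from outside, world axes, zero at the start; "moment": the same for the moment, N m; "grip_width": finger opening in mm; "finger_force": force on a finger pad.
Only numpy, scipy, OpenCV 4.12 (cv2) and the standard library are available. Lean on these libraries where they do the work, as an engineer would, in place of code of your own. Each camera call takes 0.05 s, during which the arm holds its last target. There are 200 camera calls.

## Task

The kiln has been unpacked: put each of the four lids from the wooden board on the jar of the same glaze colour, right way up and seated flat on the rim with its foot inside the mouth. Set the lids down gently, never dropping them, leave the jars standing where they are on the pale slab, and do not disturb the mug and the plate.

Things in the scene. Friction and masses are not known exactly. Their poses are not given: they have to be found in the camera images.
- lid_blue: loose cobalt blue stoneware lid (about 0.11 kg, round, any yaw alike), lying right way up on the wooden ware board. Origin: centre of its underside, z up. From the origin up: a bare-clay locating foot 0 to 6 mm (diameter 48 mm widening to 56 mm), a flat disc 6 to 13 mm (diameter 88 mm, cream wavy line on top), and an upright cylindrical knob 13 to 45 mm (diameter 22 mm) to hold it by.
- lid_green: loose green stoneware lid (about 0.11 kg, round, any yaw alike), lying right way up on the wooden ware board. Origin: centre of its underside, z up. From the origin up: a bare-clay locating foot 0 to 6 mm (diameter 48 mm widening to 56 mm), a flat disc 6 to 13 mm (diameter 88 mm, cream wavy line on top), and an upright cylindrical knob 13 to 45 mm (diameter 22 mm) to hold it by.
- lid_honey: loose honey yellow stoneware lid (about 0.11 kg, round, any yaw alike), lying right way up on the wooden ware board. Origin: centre of its underside, z up. From the origin up: a bare-clay locating foot 0 to 6 mm (diameter 48 mm widening to 56 mm), a flat disc 6 to 13 mm (diameter 88 mm, cream wavy line on top), and an upright cylindrical knob 13 to 45 mm (diameter 22 mm) to hold it by.
- lid_red: loose dark red stoneware lid (about 0.11 kg, round, any yaw alike), lying right way up on the wooden ware board. Origin: centre of its underside, z up. From the origin up: a bare-clay locating foot 0 to 6 mm (diameter 48 mm widening to 56 mm), a flat disc 6 to 13 mm (diameter 88 mm, cream wavy line on top), and an upright cylindrical knob 13 to 45 mm (diameter 22 mm) to hold it by.
- jar_blue: loose cobalt blue open stoneware jar (about 0.35 kg, round) with a cream wavy line round it, standing on the pale kiln slab. Origin: centre of its underside, z up. Height 45 mm, outer diameter 84 mm at the rim, 86 mm at the belly; mouth 74 mm wide (wall 5 mm). A seated lid has its disc on the rim and its foot in the mouth with 9 mm play all round, the lid's origin 39 mm above the jar's.
- jar_green: loose green open stoneware jar (about 0.35 kg, round) with a cream wavy line round it, standing on the pale kiln slab. Origin: centre of its underside, z up. Height 45 mm, outer diameter 84 mm at the rim, 86 mm at the belly; mouth 74 mm wide (wall 5 mm). A seated lid has its disc on the rim and its foot in the mouth with 9 mm play all round, the lid's origin 39 mm above the jar's.
- jar_honey: loose honey yellow open stoneware jar (about 0.35 kg, round) with a cream wavy line round it, standing on the pale kiln slab. Origin: centre of its underside, z up. Height 45 mm, outer diameter 84 mm at the rim, 86 mm at the belly; mouth 74 mm wide (wall 5 mm). A seated lid has its disc on the rim and its foot in the mouth with 9 mm play all round, the lid's origin 39 mm above the jar's.
- jar_red: loose dark red open stoneware jar (about 0.35 kg, round) with a cream wavy line round it, standing on the pale kiln slab. Origin: centre of its underside, z up. Height 45 mm, outer diameter 84 mm at the rim, 86 mm at the belly; mouth 74 mm wide (wall 5 mm). A seated lid has its disc on the rim and its foot in the mouth with 9 mm play all round, the lid's origin 39 mm above the jar's.
- mug: bystander: dark brown mug with cream dots, diameter 72 mm, height 68 mm, handle to its +y side; stands on the table beyond the boards. Origin: centre of its underside.
- plate: bystander: dark brown plate with cream wavy lines, diameter 156 mm, height 17 mm, lies on the table to one side of the boards. Origin: centre of its underside. (The wooden ware board and the pale slab are each 250 x 250 mm, 18 mm thick, fixed to the table.)

How it is judged:
By the outcome, as a careful person would: the job done as asked, in the order asked, and still so for the second after the job is handed in, with the robot touching nothing.
It also fails if it takes over 102 s, if anything falls off the work surface, if the arm or the gripper's body presses on something with over 40 N, if the wrist force passes 120 N, or if a joint passes its speed limit or range.

## Working session

There is one attempt and no reset: what is moved stays moved. The work goes in short steps, Python scripts to look and compute and a tool call to move; the robot and the scene stay as the last step left them, time stands still between calls to the robot, and variables do not carry over. Pictures are saved under pics/ and viewed, at most 14 in all, crops included, and the job is handed in when it is done.

Besides the shell and the picture viewer there is one more tool, called after "Request:" as name(argument=value, ...), one argument or row to a line, values as JSON. jog_arm: Moves the arm, as the interface text tells. Shift numbers are shares of 80 mm and turn numbers shares of 0.1 rad, none past 1 either way. Its arguments: {"type":"object","properties":{"targets":{"type":"array","items":{"type":"object","properties":{"xyz":{"type":"array","items":{"type":"number"}},"spin":{"type":"number"}}}},"gripper":{"type":"number"}},"required":["targets"]}

```bash
mkdir -p pics; ls; python3 - <<'E'
from plant import bot
import cv2
for n in("top","scene"):
    cv2.imwrite(f"pics/{n}0.png",bot.capture(n)); print(bot.get_calibration(n))
print(bot.get_obs())
E
```

```text
pics
{'vfov': 53.01637338550585, 'cx': 256.41468917852524, 'cy': 193.50795927496787, 'k1': 0.043657023872452905, 'eye': array([533.1364396 ,  99.12218372, 941.90166952]), 'rotation': array([-3.050682  ,  0.01206651, -1.56600255])}
{'vfov': 47.90693870116984, 'cx': 253.48381120911841, 'cy': 193.8800929323092, 'k1': 0.028304841996222744, 'eye': array([1220.18552448,  519.58128686, 1123.55698739]), 'rotation': array([-2.54646433e+00,  1.68106376e-03,  2.15503774e+00])}
{'time': 0.1, 'joint_positions': array([ 1.10800174e+00,  3.42636633e-01,  1.52494272e+00, -6.65362092e-06,
        1.27542072e+00, -1.45976178e-01]), 'dq': array([ 0.00171794,  0.00028401, -0.00271202, -0.00209456,  0.00264716,
        0.00023514]), 'tau': array([ 1.95729619e-03, -4.32000804e+01, -2.44696552e+01,  7.20707746e-02,
        5.26229327e-02, -3.37321057e-05]), 'tool_pos': array([163.35838542, 498.53776965, 226.11558105]), 'tcp_rot': array([-3.14019927e+00, -1.98426216e-04,  2.82477604e+00]), 'contact_force': array([-0.41508709, -0.40471349,  0.25794411]), 'moment': array([ 0.01715614, -0.00929433,  0.00027181]), 'finger_force': 0.0, 'grip_width': 91.66889240947518}
```

View pics/top0.png

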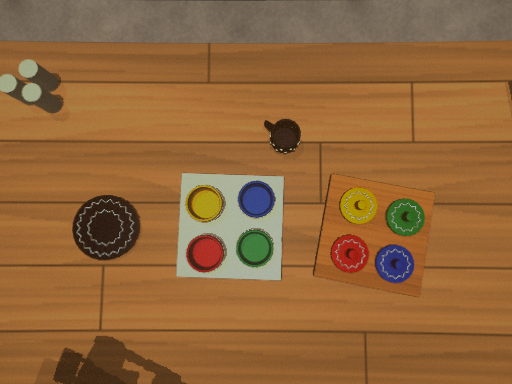

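View pics/scene0.png

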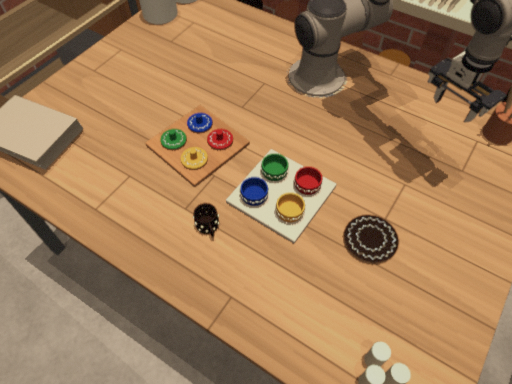

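Top picture: lids at yellow (358,206), green (405,217), red (350,254), blue (395,264). Jars at yellow (206,203), blue (257,199), red (206,253), green (255,247). The mug is at (285,135) and the plate at (107,227). Next I fit silhouette models to these.

```bash
cat > h.py <<'E'
import numpy as np,cv2
from scipy.spatial.transform import Rotation as R
from scipy.optimize import least_squares
from plant import bot
def proj(n,P):
    c=bot.get_calibration(n); f=192/np.tan(np.radians(c['vfov']/2))
    q=(np.asarray(P,float)-c['eye'])@R.from_euler('xyz',c['rotation']).as_matrix()
    s=q[:,:2]/q[:,2:]; s=s*(1+c['k1']*(s**2).sum(1,keepdims=True))
    return s*f+[c['cx'],c['cy']]
LID=[(44,24),(44,31),(11,63)]; JAR=[(42,63),(43,45),(40,18)]
SEAT=[(44,63),(44,70),(11,102)]
def cen(poly):
    h=cv2.convexHull(np.round(np.asarray(poly)*16).astype(np.int32)).astype(np.float32)/16
    m=cv2.moments(h); return np.array([m['m10']/m['m00'],m['m01']/m['m00']]),m['m00']
t=np.linspace(0,2*np.pi,60)
def model(n,xy,rings):
    return cen(proj(n,np.vstack([np.c_[xy[0]+r*np.cos(t),xy[1]+r*np.sin(t),0*t+z] for r,z in rings])))
HUE={'honey':(20,34),'green':(45,85),'blue':(100,130),'red':(170,184)}
def blobs(n,im,col):
    hsv=cv2.cvtColor(im,cv2.COLOR_BGR2HSV).astype(int); H=hsv[...,0]; H=np.where(H<8,H+180,H)
    lo,hi=HUE[col]; m=((H>=lo)&(H<=hi)&(hsv[...,1]>140)&(hsv[...,2]>35)).astype(np.uint8)
    m=cv2.morphologyEx(m,cv2.MORPH_OPEN,np.ones((2,2),np.uint8))
    k=[c for c in cv2.findContours(m,cv2.RETR_EXTERNAL,cv2.CHAIN_APPROX_NONE)[0] if cv2.contourArea(c)>250]
    return [cen(c.reshape(-1,2)) for c in k]
def locate(n,c,rings,x0=(550,0)):
    return least_squares(lambda p:model(n,p,rings)[0]-c,x0,diff_step=1e-2).x
E
python3 - <<'E'
from h import *
for n in('top','scene'):
    im=cv2.imread(f'pics/{n}0.png')
    for col in HUE:
        for c,a in blobs(n,im,col):
            lid = c[0]>300 if n=='top' else c[0]<242 and c[1]<175
            r=LID if lid else JAR
            p=locate(n,c,r); print(n,col,'lid' if lid else 'jar',c.round(),p.round(1),int(a),int(model(n,p,r)[1]))
print(proj('top',[[500,-10,63]]))
E
```

```text
top honey jar [208. 206.] [588.5   0. ] 667 1104
top honey lid [359. 206.] [584.4   0. ] 1046 1095
top green lid [406. 218.] [557.2   0. ] 1039 1103
top blue lid [396. 264.] [449.2   0. ] 1023 1149
top blue jar [257. 201.] [598.3   0. ] 561 1102
top red lid [350. 254.] [472.7   0. ] 1025 1138
top red jar [207. 255.] [476.8   0. ] 899 1148
scene honey lid [195. 158.] [618.7   0. ] 397 543
scene green jar [275. 166.] [453.3   0. ] 367 608
scene blue jar [255. 190.] [570.4   0. ] 449 657
scene red jar [309. 179.] [404.4   0. ] 462 589
scene red lid [221. 140.] [506.   0.] 380 488
[[309.34806143 243.61990964]]
```

```bash
sed -i 's/x0=(550,0)/x0=(550,50)/; s/sat>140/&/' h.py; python3 - <<'E'
from h import *
for n in('top','scene'):
    im=cv2.imread(f'pics/{n}0.png')
    hsv=cv2.cvtColor(im,cv2.COLOR_BGR2HSV)
    for col in HUE:
        for c,a in blobs(n,im,col):
            lid = c[0]>300 if n=='top' else c[0]<242 and c[1]<175
            r=LID if lid else JAR
            p=locate(n,c,r); print(n,col,'lid' if lid else 'jar',c.round(),p.round(1),int(a),int(model(n,p,r)[1]))
im=cv2.imread('pics/top0.png')
c=im[165:300,165:445]; cv2.imwrite('pics/crop.png',cv2.resize(c,None,fx=2.8,fy=2.8,interpolation=cv2.INTER_CUBIC))
hsv=cv2.cvtColor(im,cv2.COLOR_BGR2HSV)
m=(hsv[182:274,185:280,1]>80).astype(np.uint8)
for k in cv2.findContours(m,cv2.RETR_EXTERNAL,cv2.CHAIN_APPROX_NONE)[0]:
    if cv2.contourArea(k)>300:
        cc,a=cen(k.reshape(-1,2)+[185,182]); p=locate('top',cc,JAR); print('jarS',cc.round(1),p.round(1),int(a),cv2.minEnclosingCircle(k)[1],cv2.boundingRect(k))
E
```

```text
top honey jar [208. 206.] [585.8 222.8] 667 1102
top honey lid [359. 206.] [ 587.1 -132.8] 1046 1125
top green lid [406. 218.] [ 560.6 -240.3] 1039 1168
top blue lid [396. 264.] [ 452.8 -212.8] 1023 1205
top blue jar [257. 201.] [597.2 108.2] 561 1078
top red lid [350. 254.] [ 475.  -109.6] 1025 1162
top red jar [207. 255.] [472.4 222.7] 899 1147
scene honey lid [195. 158.] [ 591.3 -127.6] 397 489
scene green jar [275. 166.] [484.1 113.6] 367 653
scene blue jar [255. 190.] [596.8 109.7] 449 703
scene red jar [309. 179.] [469.9 227.5] 462 686
scene red lid [221. 140.] [ 479.2 -104. ] 380 448
jarS [205.2 252.9] [477.5 226.6] 1141 19.76755142211914 (1, 52, 40, 39)
jarS [254.4 247.7] [489.9 114.4] 1069 19.11503791809082 (51, 47, 37, 38)
jarS [204.1 203.1] [591.4 231.3] 1102 19.14877700805664 (0, 3, 39, 38)
jarS [256.  198.8] [602.  111.2] 987 18.506507873535156 (53, 0, 37, 35)
```

View pics/crop.png

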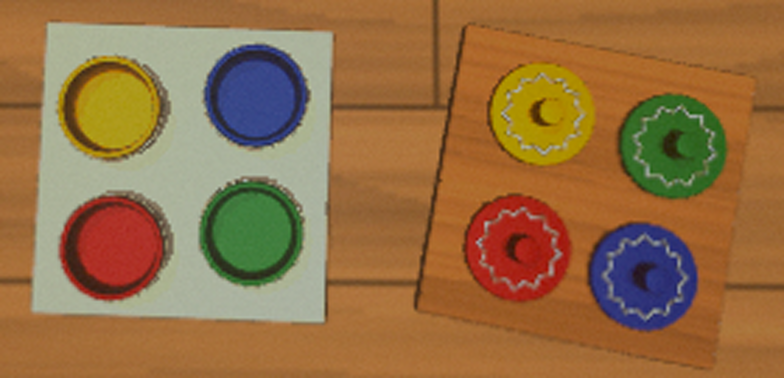

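The crop shows the rim circles at honey (108,107), blue (256,95), red (114,247) and green (252,231). Lid discs are at honey (541,113), green (673,146), red (517,247) and blue (643,276).

```bash
python3 - <<'E'
from h import *
for k,u,v in [('honey',108.5,107),('blue',256,95),('red',114,247),('green',252,231.5)]:
    print('rim',k,locate('top',np.array([u,v])/2.8+164.68,[(42,63)]).round(1))
for k,u,v in [('honey',541,113),('green',673,145.5),('red',517,247),('blue',643,276)]:
    print('disc',k,locate('top',np.array([u,v])/2.8+164.68,[(44,31)]).round(1))
im=cv2.imread('pics/top0.png')
hsv=cv2.cvtColor(im,cv2.COLOR_BGR2HSV)
m=(hsv[177:277,182:281,1]>90).astype(np.uint8)
for k in cv2.findContours(m,cv2.RETR_EXTERNAL,cv2.CHAIN_APPROX_NONE)[0]:
    if cv2.contourArea(k)>300:
        cc,a=cen(k.reshape(-1,2)+[182,177]); p=locate('top',cc,JAR); print('jarS',cc.round(1),p.round(1),int(a),cv2.boundingRect(k))
E
```

```text
rim honey [591.4 231.3]
rim blue [601.7 110.8]
rim red [478.2 224.8]
rim green [491.1 113.5]
disc honey [ 590.  -128.5]
disc green [ 563.3 -237. ]
disc red [ 478.3 -106.4]
disc blue [ 455.6 -209. ]
jarS [204.8 253. ] [477.4 227.6] 1105 (4, 57, 38, 39)
jarS [254.3 247.9] [489.5 114.5] 1048 (54, 52, 37, 38)
jarS [203.8 203. ] [591.8 231.9] 1068 (3, 8, 39, 37)
jarS [255.8 198.7] [602.3 111.6] 983 (56, 4, 36, 36)
```

Request:
jog_arm(
  gripper=50,
  targets=[
    {"xyz": [0, 0, 0], "spin": -0.79},
    {"xyz": [0, 0, 0], "spin": -0.79},
    {"xyz": [0, 0, 0], "spin": -0.79},
    {"xyz": [0, 0, 0], "spin": -0.79},
    {"xyz": [-0.34, -0.5, 0], "spin": 0},
    {"xyz": [-0.34, -0.5, 0], "spin": 0},
    {"xyz": [-0.34, -0.5, 0], "spin": 0},
    {"xyz": [-0.34, -0.5, 0], "spin": 0},
    {"xyz": [-0.34, -0.5, 0], "spin": 0},
    {"xyz": [-0.34, -0.5, 0], "spin": 0},
  ],
)

```text
time: 1.35
tool_pos: [327.1, 257.3, 226.6]
tcp_rot: [-3.142, -0.0, 3.141]
contact_force: [0.8, 1.0, -0.1]
grip_width: 45.7
finger_force: 0.0
```

Request:
jog_arm(
  targets=[
    {"xyz": [-0.365, -0.536, 0.1], "spin": 0},
    {"xyz": [-0.365, -0.536, 0.1], "spin": 0},
    {"xyz": [-0.365, -0.536, 0.1], "spin": 0},
    {"xyz": [-0.365, -0.536, 0.1], "spin": 0},
    {"xyz": [-0.365, -0.536, 0.1], "spin": 0},
    {"xyz": [-0.365, -0.536, 0.1], "spin": 0},
    {"xyz": [-0.365, -0.536, 0.1], "spin": 0},
    {"xyz": [-0.365, -0.536, 0.1], "spin": 0},
    {"xyz": [-0.365, -0.536, 0.2], "spin": 0},
    {"xyz": [0, 0, 0], "spin": 0},
  ],
)

```text
time: 2.6
tool_pos: [589.2, -130.1, 144.1]
tcp_rot: [3.141, -0.003, 3.137]
contact_force: [0.8, -0.3, -0.2]
grip_width: 45.9
finger_force: 0.0
```

```bash
python3 - <<'E'
from h import *
im=bot.capture('scene'); print(bot.get_obs()['tool_pos'])
p=bot.get_obs()['tool_pos']; print(proj('scene',[p,[p[0],p[1],63],[590,-128.5,63]]))
cv2.imwrite('pics/s1.png',cv2.resize(im[60:220,110:310],None,fx=3.5,fy=3.5,interpolation=cv2.INTER_CUBIC))
E
```

```text
[ 588.55523707 -128.34056337  144.93720928]
[[190.4138288  133.13366713]
 [193.59117693 150.61061784]
 [193.27097059 150.88242554]]
```

View pics/s1.png

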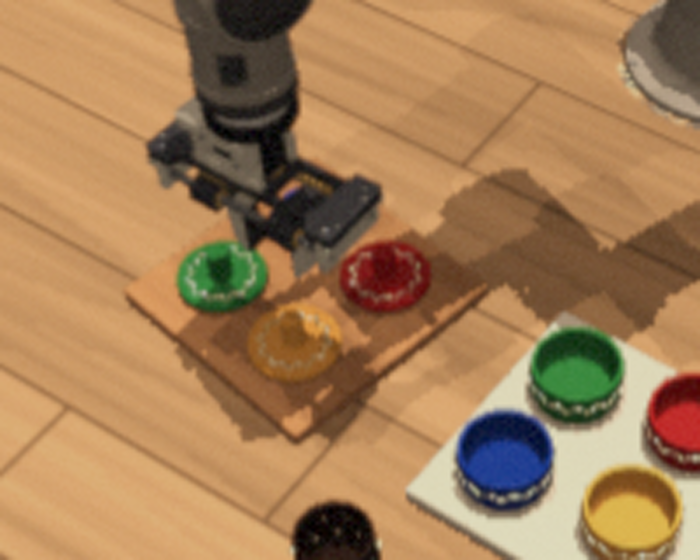

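The scene view shows the knob top at crop (293,316), and I predicted (291,318), so they agree. Descending.

Request:
jog_arm(
  targets=[
    {"xyz": [0, 0, 0.22], "spin": 0},
    {"xyz": [0, 0, 0.22], "spin": 0},
    {"xyz": [0, 0, 0.22], "spin": 0},
    {"xyz": [0, 0, 0.22], "spin": 0},
    {"xyz": [0, 0, 0.22], "spin": 0},
    {"xyz": [0, 0, 0.12], "spin": 0},
    {"xyz": [0, 0, 0.1], "spin": 0},
    {"xyz": [0, 0, 0], "spin": 0},
    {"xyz": [0, 0, 0], "spin": 0},
    {"xyz": [0, 0, 0], "spin": 0},
  ],
)

```text
time: 3.9
tool_pos: [589.4, -127.5, 41.7]
tcp_rot: [-3.141, 0.001, 3.141]
contact_force: [0.4, -0.2, 0.3]
grip_width: 45.3
finger_force: 0.0
```

Request:
jog_arm(
  gripper=0,
  targets=[
    {"xyz": [0, 0, 0], "spin": 0},
    {"xyz": [0, 0, 0], "spin": 0},
    {"xyz": [0, 0, 0], "spin": 0},
    {"xyz": [0, 0, 0], "spin": 0},
    {"xyz": [0, 0, 0], "spin": 0},
    {"xyz": [0, 0, 0], "spin": 0},
    {"xyz": [0, 0, -0.1], "spin": 0},
    {"xyz": [0, 0, -0.3], "spin": 0},
    {"xyz": [0, 0, -0.4], "spin": 0},
    {"xyz": [0, 0, -0.4], "spin": 0},
  ],
)

```text
time: 5.15
tool_pos: [588.8, -127.1, 138.2]
tcp_rot: [3.141, -0.001, 3.141]
contact_force: [0.0, 0.1, -0.8]
grip_width: 21.1
finger_force: 30.0
```

Request:
jog_arm(
  targets=[
    {"xyz": [-0.02, 0.25, 0], "spin": 0},
    {"xyz": [0, 0.5, 0], "spin": 0},
    {"xyz": [0, 0.6, 0], "spin": 0},
    {"xyz": [0, 0.6, 0], "spin": 0},
    {"xyz": [0, 0.6, 0], "spin": 0},
    {"xyz": [0, 0.6, 0], "spin": 0},
    {"xyz": [0, 0.6, 0], "spin": 0},
    {"xyz": [0, 0.5, 0], "spin": 0},
    {"xyz": [0, 0.25, 0], "spin": 0},
    {"xyz": [0, 0, 0], "spin": 0},
  ],
)

```text
time: 6.4
tool_pos: [590.0, 233.8, 136.1]
tcp_rot: [-3.141, -0.002, -3.14]
contact_force: [-0.0, -0.6, -1.2]
grip_width: 21.2
finger_force: 30.0
```

Request:
jog_arm(
  targets=[
    {"xyz": [0, 0, 0.2], "spin": 0},
    {"xyz": [0, 0, 0.2], "spin": 0},
    {"xyz": [0, 0, 0.1], "spin": 0},
    {"xyz": [0, 0, 0], "spin": 0},
    {"xyz": [0, 0, 0], "spin": 0},
    {"xyz": [0, 0, 0], "spin": 0},
    {"xyz": [0, 0, 0], "spin": 0},
    {"xyz": [0, 0, 0], "spin": 0},
    {"xyz": [0, 0, 0], "spin": 0},
    {"xyz": [0, 0, 0], "spin": 0},
  ],
)

```text
time: 7.65
tool_pos: [590.9, 232.7, 97.1]
tcp_rot: [3.142, -0.0, 3.141]
contact_force: [-0.1, 0.4, -0.4]
grip_width: 21.0
finger_force: 30.0
```

```bash
python3 - <<'E'
from h import *
im=bot.capture('scene'); o=bot.get_obs();print(o['tool_pos'])
a=cv2.resize(im[90:240,220:400],None,fx=4,fy=4,interpolation=cv2.INTER_CUBIC)
for x,y,z,r,c in [(591.5,231.5,63,42,(0,0,255)),(591.5,231.5,76,44,(255,0,255))]:
    q=(proj('scene',np.c_[x+r*np.cos(t),y+r*np.sin(t),0*t+z])-[220,90]+.5)*4
    cv2.polylines(a,[q.astype(np.int32)],True,c,1)
cv2.imwrite('pics/s2.png',a)
E
```

```text
[590.9188872  232.66681686  97.13042223]
```

View pics/s2.png

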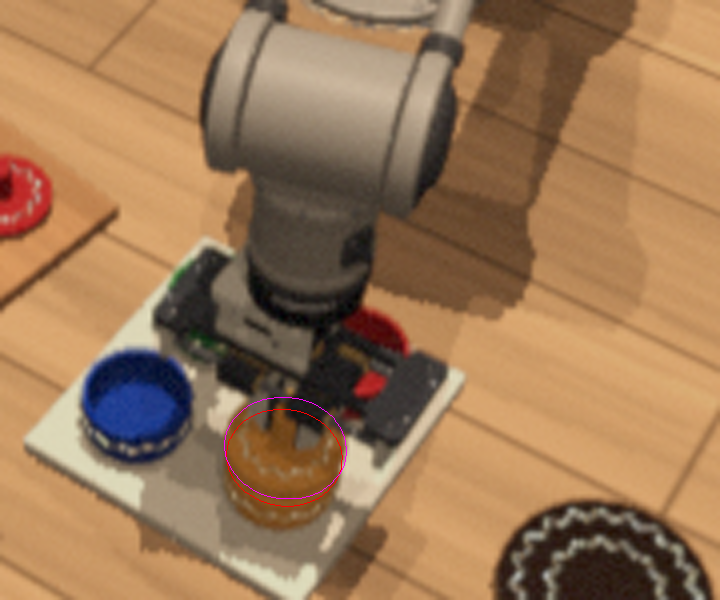

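Request:
jog_arm(
  targets=[
    {"xyz": [0, -0.02, 0.05], "spin": 0},
    {"xyz": [0, 0, 0.05], "spin": 0},
    {"xyz": [0, 0, 0.03], "spin": 0},
    {"xyz": [0, 0, 0.02], "spin": 0},
    {"xyz": [0, 0, 0.02], "spin": 0},
    {"xyz": [0, 0, 0.01], "spin": 0},
    {"xyz": [0, 0, 0.01], "spin": 0},
    {"xyz": [0, 0, 0.01], "spin": 0},
    {"xyz": [0, 0, 0], "spin": 0},
    {"xyz": [0, 0, 0], "spin": 0},
  ],
)

```text
time: 8.95
tool_pos: [591.0, 231.1, 81.2]
tcp_rot: [3.141, 0.0, 3.141]
contact_force: [0.4, 0.3, -0.8]
grip_width: 20.7
finger_force: 30.0
```

Request:
jog_arm(
  targets=[
    {"xyz": [0, 0, 0.01], "spin": 0},
    {"xyz": [0, 0, 0.01], "spin": 0},
    {"xyz": [0, 0, 0], "spin": 0},
    {"xyz": [0, 0, 0], "spin": 0},
    {"xyz": [0, 0, 0], "spin": 0},
    {"xyz": [0, 0, 0], "spin": 0},
    {"xyz": [0, 0, 0], "spin": 0},
    {"xyz": [0, 0, 0], "spin": 0},
    {"xyz": [0, 0, 0], "spin": 0},
    {"xyz": [0, 0, 0], "spin": 0},
  ],
)

```text
time: 10.2
tool_pos: [591.1, 231.1, 80.5]
tcp_rot: [3.141, 0.001, 3.141]
contact_force: [-2.1, -0.7, 3.7]
grip_width: 21.0
finger_force: 30.0
```

Request:
jog_arm(
  gripper=50,
  targets=[
    {"xyz": [0, 0, 0], "spin": 0},
    {"xyz": [0, 0, 0], "spin": 0},
    {"xyz": [0, 0, 0], "spin": 0},
    {"xyz": [0, 0, 0], "spin": 0},
    {"xyz": [0, 0, 0], "spin": 0},
    {"xyz": [0, 0, 0], "spin": 0},
    {"xyz": [0, 0, -0.2], "spin": 0},
    {"xyz": [0, 0, -0.2], "spin": 0},
    {"xyz": [0, 0, -0.2], "spin": 0},
    {"xyz": [0, 0, -0.2], "spin": 0},
  ],
)

```text
time: 11.45
tool_pos: [591.1, 231.1, 145.2]
tcp_rot: [3.141, 0.001, 3.141]
contact_force: [0.1, 0.3, -0.3]
grip_width: 45.8
finger_force: 0.0
```

```bash
python3 - <<'E'
from h import *
o=bot.get_obs();print(o['tool_pos'])
p=o['tool_pos'];print('to red lid', [478.3,-106.4]-p[:2],'to green lid',[563.3,-237]-p[:2])
E
```

```text
[591.12132418 231.09517445 145.2416688 ]
to red lid [-112.82132418 -337.49517445] to green lid [ -27.82132418 -468.09517445]
```

Request:
jog_arm(
  targets=[
    {"xyz": [0.03, -0.45, 0], "spin": 0},
    {"xyz": [0.04, -0.65, 0], "spin": 0},
    {"xyz": [0.04, -0.65, 0], "spin": 0},
    {"xyz": [0.04, -0.65, 0], "spin": 0},
    {"xyz": [0.04, -0.65, 0], "spin": 0},
    {"xyz": [0.04, -0.65, 0], "spin": 0},
    {"xyz": [0.04, -0.65, 0], "spin": 0},
    {"xyz": [0.04, -0.65, 0], "spin": 0},
    {"xyz": [0.04, -0.55, 0], "spin": 0},
    {"xyz": [0, -0.3, 0], "spin": 0},
  ],
)

```text
time: 12.7
tool_pos: [562.3, -239.1, 144.2]
tcp_rot: [-3.141, 0.001, 3.139]
contact_force: [0.4, 0.3, -0.4]
grip_width: 46.1
finger_force: 0.0
```

```bash
cat > v.py <<'E'
from h import *
import sys
o=bot.get_obs();print(o['tool_pos'],o['contact_force'])
out=[]
for n,(u,v,w,h) in {'scene':(130,90,210,140),'top':(165,165,280,135)}.items():
    im=bot.capture(n); f=800/w if n=='scene' else 2.85; f=2.85
    a=cv2.resize(im[v:v+h,u:u+w],None,fx=f,fy=f,interpolation=cv2.INTER_CUBIC)
    out.append(a)
H=max(a.shape[1] for a in out)
out=[cv2.copyMakeBorder(a,0,0,0,H-a.shape[1],cv2.BORDER_CONSTANT) for a in out]
o=np.vstack(out); o=o[:,:]; s=min(800/o.shape[1],600/o.shape[0]); cv2.imwrite(sys.argv[1],cv2.resize(o,None,fx=s,fy=s,interpolation=cv2.INTER_AREA))
E
python3 v.py pics/v3.png
```

```text
[ 562.33206653 -239.12427329  144.21132051] [ 0.41587313  0.34540515 -0.36468091]
```

View pics/v3.png

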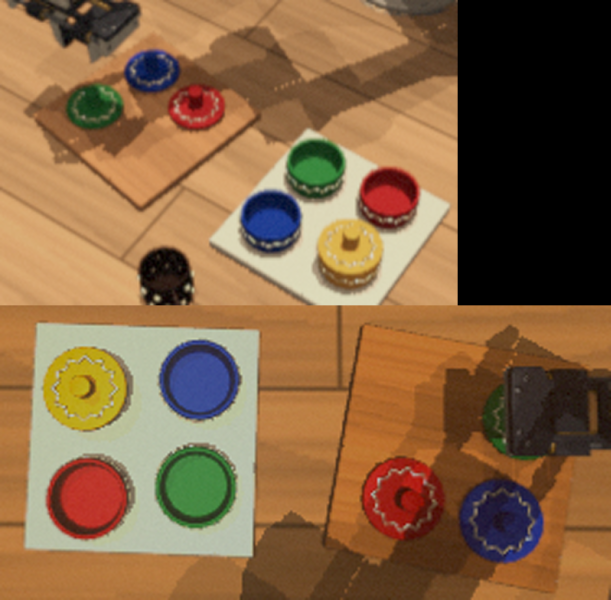

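Honey is seated flat and concentric, at (86,388) in the top view. Now the green lid.

Request:
jog_arm(
  targets=[
    {"xyz": [0, 0.01, 0.22], "spin": 0},
    {"xyz": [0, 0, 0.22], "spin": 0},
    {"xyz": [0, 0, 0.22], "spin": 0},
    {"xyz": [0, 0, 0.22], "spin": 0},
    {"xyz": [0, 0, 0.2], "spin": 0},
    {"xyz": [0, 0, 0.12], "spin": 0},
    {"xyz": [0, 0, 0.1], "spin": 0},
    {"xyz": [0, 0, 0], "spin": 0},
    {"xyz": [0, 0, 0], "spin": 0},
    {"xyz": [0, 0, 0], "spin": 0},
  ],
)

```text
time: 14.05
tool_pos: [562.8, -236.3, 40.0]
tcp_rot: [-3.141, 0.001, 3.141]
contact_force: [-0.2, 0.2, 0.7]
grip_width: 45.8
finger_force: 0.0
```

Request:
jog_arm(
  gripper=0,
  targets=[
    {"xyz": [0, 0, 0], "spin": 0},
    {"xyz": [0, 0, 0], "spin": 0},
    {"xyz": [0, 0, 0], "spin": 0},
    {"xyz": [0, 0, 0], "spin": 0},
    {"xyz": [0, 0, 0], "spin": 0},
    {"xyz": [0, 0, 0], "spin": 0},
    {"xyz": [0, 0, -0.1], "spin": 0},
    {"xyz": [0, 0, -0.3], "spin": 0},
    {"xyz": [0, 0, -0.4], "spin": 0},
    {"xyz": [0, 0, -0.4], "spin": 0},
  ],
)

```text
time: 15.3
tool_pos: [562.3, -235.8, 136.5]
tcp_rot: [3.141, -0.0, 3.141]
contact_force: [0.0, 0.2, -0.8]
grip_width: 21.1
finger_force: 30.0
```

Request:
jog_arm(
  targets=[
    {"xyz": [0.06, 0.25, 0], "spin": 0},
    {"xyz": [0.12, 0.5, 0], "spin": 0},
    {"xyz": [0.12, 0.58, 0], "spin": 0},
    {"xyz": [0.12, 0.58, 0], "spin": 0},
    {"xyz": [0.12, 0.58, 0], "spin": 0},
    {"xyz": [0.12, 0.58, 0], "spin": 0},
    {"xyz": [0.12, 0.58, 0], "spin": 0},
    {"xyz": [0.1, 0.5, 0], "spin": 0},
    {"xyz": [0.03, 0.23, 0], "spin": 0},
    {"xyz": [0, 0, 0], "spin": 0},
  ],
)

```text
time: 16.55
tool_pos: [489.1, 115.3, 134.9]
tcp_rot: [-3.141, -0.001, -3.14]
contact_force: [0.1, -0.9, -1.4]
grip_width: 21.4
finger_force: 30.0
```

Request:
jog_arm(
  targets=[
    {"xyz": [0, 0, 0.2], "spin": 0},
    {"xyz": [0, 0, 0.2], "spin": 0},
    {"xyz": [0, 0, 0.15], "spin": 0},
    {"xyz": [0, 0, 0.05], "spin": 0},
    {"xyz": [0, 0, 0.03], "spin": 0},
    {"xyz": [0, 0, 0.02], "spin": 0},
    {"xyz": [0, 0, 0], "spin": 0},
    {"xyz": [0, 0, 0], "spin": 0},
    {"xyz": [0, 0, 0], "spin": 0},
    {"xyz": [0, 0, 0], "spin": 0},
  ],
)

```text
time: 17.8
tool_pos: [490.1, 114.3, 83.6]
tcp_rot: [3.142, 0.0, 3.141]
contact_force: [-0.1, -0.7, -0.3]
grip_width: 21.4
finger_force: 30.0
```

Request:
jog_arm(
  targets=[
    {"xyz": [0, 0, 0.02], "spin": 0},
    {"xyz": [0, 0, 0.01], "spin": 0},
    {"xyz": [0, 0, 0.01], "spin": 0},
    {"xyz": [0, 0, 0.01], "spin": 0},
    {"xyz": [0, 0, 0], "spin": 0},
    {"xyz": [0, 0, 0], "spin": 0},
    {"xyz": [0, 0, 0], "spin": 0},
    {"xyz": [0, 0, 0], "spin": 0},
    {"xyz": [0, 0, 0], "spin": 0},
    {"xyz": [0, 0, 0], "spin": 0},
  ],
)

```text
time: 19.05
tool_pos: [490.1, 114.3, 79.6]
tcp_rot: [3.142, 0.0, 3.141]
contact_force: [-0.1, 1.2, -1.2]
grip_width: 21.4
finger_force: 30.0
```

Request:
jog_arm(
  targets=[
    {"xyz": [0, 0, 0.01], "spin": 0},
    {"xyz": [0, 0, 0.005], "spin": 0},
    {"xyz": [0, 0, 0], "spin": 0},
    {"xyz": [0, 0, 0], "spin": 0},
    {"xyz": [0, 0, 0], "spin": 0},
    {"xyz": [0, 0, 0], "spin": 0},
    {"xyz": [0, 0, 0], "spin": 0},
    {"xyz": [0, 0, 0], "spin": 0},
    {"xyz": [0, 0, 0], "spin": 0},
    {"xyz": [0, 0, 0], "spin": 0},
  ],
)

```text
time: 20.3
tool_pos: [490.1, 114.3, 78.9]
tcp_rot: [3.141, 0.001, 3.141]
contact_force: [-1.0, -0.6, 5.7]
grip_width: 21.1
finger_force: 30.0
```

Request:
jog_arm(
  gripper=50,
  targets=[
    {"xyz": [0, 0, 0], "spin": 0},
    {"xyz": [0, 0, 0], "spin": 0},
    {"xyz": [0, 0, 0], "spin": 0},
    {"xyz": [0, 0, 0], "spin": 0},
    {"xyz": [0, 0, 0], "spin": 0},
    {"xyz": [0, 0, 0], "spin": 0},
    {"xyz": [0, 0, -0.2], "spin": 0},
    {"xyz": [0, 0, -0.2], "spin": 0},
    {"xyz": [0, 0, -0.2], "spin": 0},
    {"xyz": [0, 0, -0.2], "spin": 0},
  ],
)

```text
time: 21.55
tool_pos: [490.0, 114.3, 142.9]
tcp_rot: [3.142, 0.0, 3.141]
contact_force: [-0.5, -0.5, -0.4]
grip_width: 45.9
finger_force: 0.0
```

Request:
jog_arm(
  targets=[
    {"xyz": [0, -0.2, 0], "spin": 0},
    {"xyz": [0.025, -0.4, 0], "spin": 0},
    {"xyz": [0.025, -0.4, 0], "spin": 0},
    {"xyz": [0.025, -0.4, 0], "spin": 0},
    {"xyz": [0.025, -0.4, 0], "spin": 0},
    {"xyz": [0.025, -0.4, 0], "spin": 0},
    {"xyz": [0.025, -0.36, 0], "spin": 0},
    {"xyz": [0, -0.2, 0], "spin": 0},
    {"xyz": [0, 0, 0], "spin": 0},
    {"xyz": [0, 0, 0], "spin": 0},
  ],
)

```text
time: 22.8
tool_pos: [477.7, -105.8, 142.0]
tcp_rot: [3.141, -0.0, 3.141]
contact_force: [0.4, 0.2, -0.8]
grip_width: 45.9
finger_force: 0.0
```

Request:
jog_arm(
  targets=[
    {"xyz": [0, 0, 0.22], "spin": 0},
    {"xyz": [0, 0, 0.22], "spin": 0},
    {"xyz": [0, 0, 0.22], "spin": 0},
    {"xyz": [0, 0, 0.22], "spin": 0},
    {"xyz": [0, 0, 0], "spin": 0},
    {"xyz": [0, 0, 0], "spin": 0},
    {"xyz": [0, 0, 0], "spin": 0},
    {"xyz": [0, 0, 0], "spin": 0},
    {"xyz": [0, 0, 0], "spin": 0},
    {"xyz": [0, 0, 0], "spin": 0},
  ],
)

```text
time: 24.05
tool_pos: [477.9, -106.5, 72.0]
tcp_rot: [-3.142, 0.0, 3.141]
contact_force: [-0.2, 0.1, -0.5]
grip_width: 46.0
finger_force: 0.0
```

```bash
python3 v.py pics/v4.png
```

```text
[ 477.91361343 -106.51829336   72.01663486] [-0.18584081  0.08989747 -0.48803856]
```

View pics/v4.png

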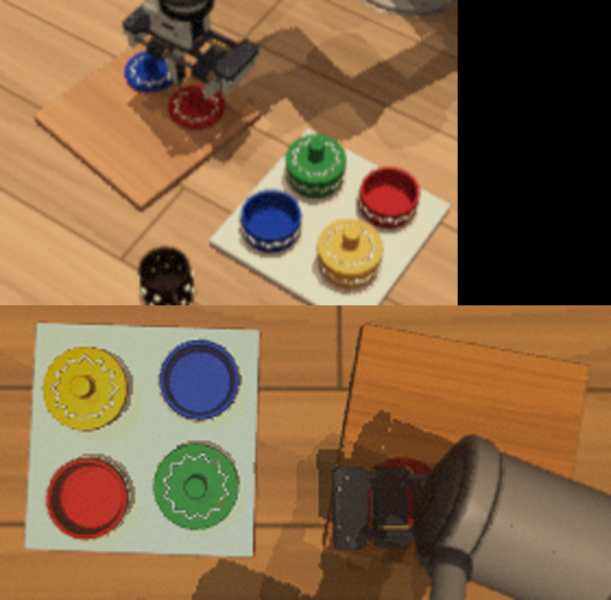

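Green is seated concentric, at (197,486) in the top view. The gripper is over the red knob.

Request:
jog_arm(
  targets=[
    {"xyz": [0, 0, 0.1], "spin": 0},
    {"xyz": [0, 0, 0.1], "spin": 0},
    {"xyz": [0, 0, 0.1], "spin": 0},
    {"xyz": [0, 0, 0.1], "spin": 0},
    {"xyz": [0, 0, 0], "spin": 0},
    {"xyz": [0, 0, 0], "spin": 0},
    {"xyz": [0, 0, 0], "spin": 0},
    {"xyz": [0, 0, 0], "spin": 0},
    {"xyz": [0, 0, 0], "spin": 0},
    {"xyz": [0, 0, 0], "spin": 0},
  ],
)

```text
time: 25.4
tool_pos: [477.9, -106.5, 40.0]
tcp_rot: [3.142, 0.0, 3.141]
contact_force: [1.0, 0.3, -0.1]
grip_width: 45.9
finger_force: 0.0
```

Request:
jog_arm(
  gripper=0,
  targets=[
    {"xyz": [0, 0, 0], "spin": 0},
    {"xyz": [0, 0, 0], "spin": 0},
    {"xyz": [0, 0, 0], "spin": 0},
    {"xyz": [0, 0, 0], "spin": 0},
    {"xyz": [0, 0, 0], "spin": 0},
    {"xyz": [0, 0, 0], "spin": 0},
    {"xyz": [0, 0, -0.1], "spin": 0},
    {"xyz": [0, 0, -0.4], "spin": 0},
    {"xyz": [0, 0, -0.5], "spin": 0},
    {"xyz": [0, 0, -0.5], "spin": 0},
  ],
)

```text
time: 26.65
tool_pos: [477.5, -106.2, 161.4]
tcp_rot: [3.141, -0.0, 3.141]
contact_force: [0.4, -0.9, -1.2]
grip_width: 21.3
finger_force: 30.0
```

Request:
jog_arm(
  targets=[
    {"xyz": [0, 0.25, 0], "spin": 0},
    {"xyz": [0, 0.5, 0], "spin": 0},
    {"xyz": [0, 0.54, 0], "spin": 0},
    {"xyz": [0, 0.54, 0], "spin": 0},
    {"xyz": [0, 0.54, 0], "spin": 0},
    {"xyz": [0, 0.54, 0], "spin": 0},
    {"xyz": [0, 0.54, 0], "spin": 0},
    {"xyz": [0, 0.46, 0], "spin": 0},
    {"xyz": [0, 0.25, 0], "spin": 0},
    {"xyz": [0, 0, 0], "spin": 0},
  ],
)

```text
time: 27.9
tool_pos: [477.9, 227.0, 159.9]
tcp_rot: [-3.141, -0.0, -3.14]
contact_force: [1.4, -1.1, -1.0]
grip_width: 21.3
finger_force: 30.0
```

Request:
jog_arm(
  targets=[
    {"xyz": [0, 0, 0.2], "spin": 0},
    {"xyz": [0, 0, 0.2], "spin": 0},
    {"xyz": [0, 0, 0.2], "spin": 0},
    {"xyz": [0, 0, 0.2], "spin": 0},
    {"xyz": [0, 0, 0.1], "spin": 0},
    {"xyz": [0, 0, 0.05], "spin": 0},
    {"xyz": [0, 0, 0], "spin": 0},
    {"xyz": [0, 0, 0], "spin": 0},
    {"xyz": [0, 0, 0], "spin": 0},
    {"xyz": [0, 0, 0], "spin": 0},
  ],
)

```text
time: 29.15
tool_pos: [478.2, 226.4, 84.2]
tcp_rot: [3.141, 0.0, 3.141]
contact_force: [-0.1, -0.5, -2.2]
grip_width: 21.3
finger_force: 30.0
```

Expected contact is at about 79.

Request:
jog_arm(
  targets=[
    {"xyz": [0, 0, 0.02], "spin": 0},
    {"xyz": [0, 0, 0.02], "spin": 0},
    {"xyz": [0, 0, 0.01], "spin": 0},
    {"xyz": [0, 0, 0.01], "spin": 0},
    {"xyz": [0, 0, 0], "spin": 0},
    {"xyz": [0, 0, 0], "spin": 0},
    {"xyz": [0, 0, 0], "spin": 0},
    {"xyz": [0, 0, 0], "spin": 0},
    {"xyz": [0, 0, 0], "spin": 0},
    {"xyz": [0, 0, 0], "spin": 0},
  ],
)

```text
time: 30.4
tool_pos: [478.1, 226.3, 79.3]
tcp_rot: [3.141, 0.0, 3.141]
contact_force: [-1.2, -0.0, 3.4]
grip_width: 21.3
finger_force: 30.0
```

Request:
jog_arm(
  gripper=50,
  targets=[
    {"xyz": [0, 0, 0], "spin": 0},
    {"xyz": [0, 0, 0], "spin": 0},
    {"xyz": [0, 0, 0], "spin": 0},
    {"xyz": [0, 0, 0], "spin": 0},
    {"xyz": [0, 0, 0], "spin": 0},
    {"xyz": [0, 0, 0], "spin": 0},
    {"xyz": [0, 0, -0.2], "spin": 0},
    {"xyz": [0, 0, -0.2], "spin": 0},
    {"xyz": [0, 0, -0.2], "spin": 0},
    {"xyz": [0, 0, -0.2], "spin": 0},
  ],
)

```text
time: 31.65
tool_pos: [478.1, 226.3, 143.7]
tcp_rot: [3.142, 0.0, 3.141]
contact_force: [0.1, 0.9, -0.3]
grip_width: 46.0
finger_force: 0.0
```

Request:
jog_arm(
  targets=[
    {"xyz": [0.03, -0.3, 0], "spin": 0},
    {"xyz": [0.03, -0.6, 0], "spin": 0},
    {"xyz": [0.03, -0.62, 0], "spin": 0},
    {"xyz": [0.03, -0.62, 0], "spin": 0},
    {"xyz": [0.03, -0.62, 0], "spin": 0},
    {"xyz": [0.03, -0.62, 0], "spin": 0},
    {"xyz": [0.03, -0.62, 0], "spin": 0},
    {"xyz": [0.03, -0.62, 0], "spin": 0},
    {"xyz": [0.03, -0.52, 0], "spin": 0},
    {"xyz": [0.01, -0.3, 0], "spin": 0},
  ],
)

```text
time: 32.9
tool_pos: [455.1, -210.9, 143.1]
tcp_rot: [-3.141, 0.0, 3.139]
contact_force: [-0.5, -0.5, -0.3]
grip_width: 46.0
finger_force: 0.0
```

Request:
jog_arm(
  targets=[
    {"xyz": [0, 0, 0.22], "spin": 0},
    {"xyz": [0, 0, 0.22], "spin": 0},
    {"xyz": [0, 0, 0.22], "spin": 0},
    {"xyz": [0, 0, 0.2], "spin": 0},
    {"xyz": [0, 0, 0], "spin": 0},
    {"xyz": [0, 0, 0], "spin": 0},
    {"xyz": [0, 0, 0], "spin": 0},
    {"xyz": [0, 0, 0], "spin": 0},
    {"xyz": [0, 0, 0], "spin": 0},
    {"xyz": [0, 0, 0], "spin": 0},
  ],
)

```text
time: 34.15
tool_pos: [455.4, -208.9, 74.4]
tcp_rot: [-3.142, 0.0, 3.141]
contact_force: [0.4, 0.5, -0.8]
grip_width: 46.1
finger_force: 0.0
```

```bash
python3 v.py pics/v5.png
```

```text
[ 455.43486524 -208.88027319   74.40772394] [ 0.42489386  0.53559547 -0.76406463]
```

View pics/v5.png

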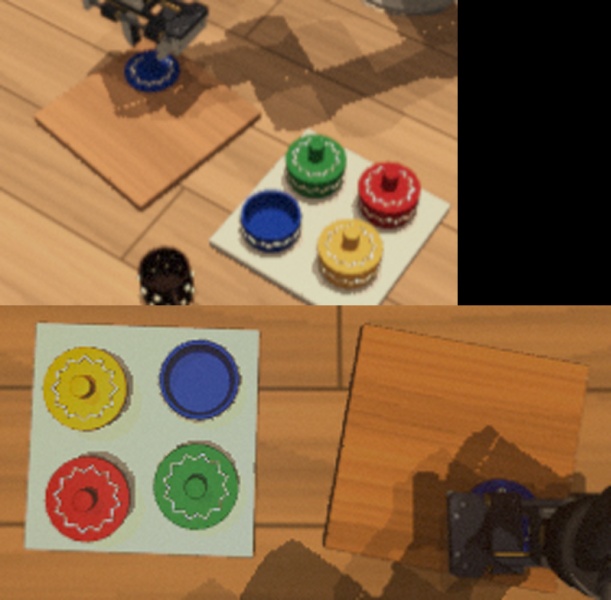

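Red is seated, at (88,497) in the top view. The gripper is over the blue knob.

Request:
jog_arm(
  targets=[
    {"xyz": [0, 0, 0.12], "spin": 0},
    {"xyz": [0, 0, 0.11], "spin": 0},
    {"xyz": [0, 0, 0.1], "spin": 0},
    {"xyz": [0, 0, 0.1], "spin": 0},
    {"xyz": [0, 0, 0], "spin": 0},
    {"xyz": [0, 0, 0], "spin": 0},
    {"xyz": [0, 0, 0], "spin": 0},
    {"xyz": [0, 0, 0], "spin": 0},
    {"xyz": [0, 0, 0], "spin": 0},
    {"xyz": [0, 0, 0], "spin": 0},
  ],
)

```text
time: 35.5
tool_pos: [455.4, -208.8, 40.0]
tcp_rot: [3.142, 0.0, 3.141]
contact_force: [-0.1, -0.7, -0.1]
grip_width: 45.6
finger_force: 0.0
```

Request:
jog_arm(
  gripper=0,
  targets=[
    {"xyz": [0, 0, 0], "spin": 0},
    {"xyz": [0, 0, 0], "spin": 0},
    {"xyz": [0, 0, 0], "spin": 0},
    {"xyz": [0, 0, 0], "spin": 0},
    {"xyz": [0, 0, 0], "spin": 0},
    {"xyz": [0, 0, 0], "spin": 0},
    {"xyz": [0, 0, -0.1], "spin": 0},
    {"xyz": [0, 0, -0.4], "spin": 0},
    {"xyz": [0, 0, -0.5], "spin": 0},
    {"xyz": [0, 0, -0.5], "spin": 0},
  ],
)

```text
time: 36.75
tool_pos: [455.0, -208.5, 161.4]
tcp_rot: [3.141, -0.0, 3.141]
contact_force: [0.7, -0.4, -0.2]
grip_width: 21.1
finger_force: 30.0
```

Request:
jog_arm(
  targets=[
    {"xyz": [-0.11, 0.25, 0], "spin": 0},
    {"xyz": [-0.22, 0.5, 0], "spin": 0},
    {"xyz": [-0.24, 0.52, 0], "spin": 0},
    {"xyz": [-0.24, 0.52, 0], "spin": 0},
    {"xyz": [-0.24, 0.52, 0], "spin": 0},
    {"xyz": [-0.24, 0.52, 0], "spin": 0},
    {"xyz": [-0.24, 0.52, 0], "spin": 0},
    {"xyz": [-0.2, 0.42, 0], "spin": 0},
    {"xyz": [-0.1, 0.23, 0], "spin": 0},
    {"xyz": [0, 0, 0], "spin": 0},
  ],
)

```text
time: 38.0
tool_pos: [601.9, 111.7, 159.7]
tcp_rot: [-3.142, -0.001, -3.141]
contact_force: [-0.7, -0.6, -1.6]
grip_width: 21.2
finger_force: 30.0
```

Request:
jog_arm(
  targets=[
    {"xyz": [0, 0, 0.2], "spin": 0},
    {"xyz": [0, 0, 0.2], "spin": 0},
    {"xyz": [0, 0, 0.2], "spin": 0},
    {"xyz": [0, 0, 0.2], "spin": 0},
    {"xyz": [0, 0, 0.1], "spin": 0},
    {"xyz": [0, 0, 0.05], "spin": 0},
    {"xyz": [0, 0, 0], "spin": 0},
    {"xyz": [0, 0, 0], "spin": 0},
    {"xyz": [0, 0, 0], "spin": 0},
    {"xyz": [0, 0, 0], "spin": 0},
  ],
)

```text
time: 39.25
tool_pos: [602.2, 111.1, 84.2]
tcp_rot: [3.141, 0.001, 3.141]
contact_force: [-0.4, 0.5, -1.4]
grip_width: 20.9
finger_force: 30.0
```

Request:
jog_arm(
  targets=[
    {"xyz": [0, 0, 0.02], "spin": 0},
    {"xyz": [0, 0, 0.02], "spin": 0},
    {"xyz": [0, 0, 0.01], "spin": 0},
    {"xyz": [0, 0, 0.01], "spin": 0},
    {"xyz": [0, 0, 0], "spin": 0},
    {"xyz": [0, 0, 0], "spin": 0},
    {"xyz": [0, 0, 0], "spin": 0},
    {"xyz": [0, 0, 0], "spin": 0},
    {"xyz": [0, 0, 0], "spin": 0},
    {"xyz": [0, 0, 0], "spin": 0},
  ],
)

```text
time: 40.5
tool_pos: [602.0, 111.1, 79.2]
tcp_rot: [3.142, 0.0, 3.141]
contact_force: [-1.3, 0.3, 2.4]
grip_width: 21.1
finger_force: 30.0
```

Request:
jog_arm(
  gripper=50,
  targets=[
    {"xyz": [0, 0, 0], "spin": 0},
    {"xyz": [0, 0, 0], "spin": 0},
    {"xyz": [0, 0, 0], "spin": 0},
    {"xyz": [0, 0, 0], "spin": 0},
    {"xyz": [0, 0, 0], "spin": 0},
    {"xyz": [0, 0, 0], "spin": 0},
    {"xyz": [0, 0, -0.2], "spin": 0},
    {"xyz": [0, 0, -0.2], "spin": 0},
    {"xyz": [0, 0, -0.3], "spin": 0},
    {"xyz": [0, 0, -0.3], "spin": 0},
  ],
)

```text
time: 41.75
tool_pos: [602.3, 111.0, 161.4]
tcp_rot: [3.141, 0.002, 3.141]
contact_force: [0.1, 0.5, -0.1]
grip_width: 45.7
finger_force: 0.0
```

Request:
jog_arm(
  targets=[
    {"xyz": [0.1, -0.3, 0], "spin": 0},
    {"xyz": [0.1, -0.5, 0], "spin": 0},
    {"xyz": [0.1, -0.5, 0], "spin": 0},
    {"xyz": [0.1, -0.5, 0], "spin": 0},
    {"xyz": [0.1, -0.5, 0], "spin": 0},
    {"xyz": [0.1, -0.5, 0], "spin": 0},
    {"xyz": [0.1, -0.5, 0], "spin": 0},
    {"xyz": [0, -0.3, 0], "spin": 0},
    {"xyz": [0, 0, 0], "spin": 0},
    {"xyz": [0, 0, 0], "spin": 0},
  ],
)

```text
time: 43.0
tool_pos: [545.9, -176.3, 159.8]
tcp_rot: [3.141, 0.001, 3.141]
contact_force: [-0.7, 0.9, 0.5]
grip_width: 46.0
finger_force: 0.0
```

```bash
python3 v.py pics/v6.png
```

```text
[ 545.94760374 -176.31248249  159.82537611] [-0.70361109  0.85872873  0.51489659]
```

View pics/v6.png

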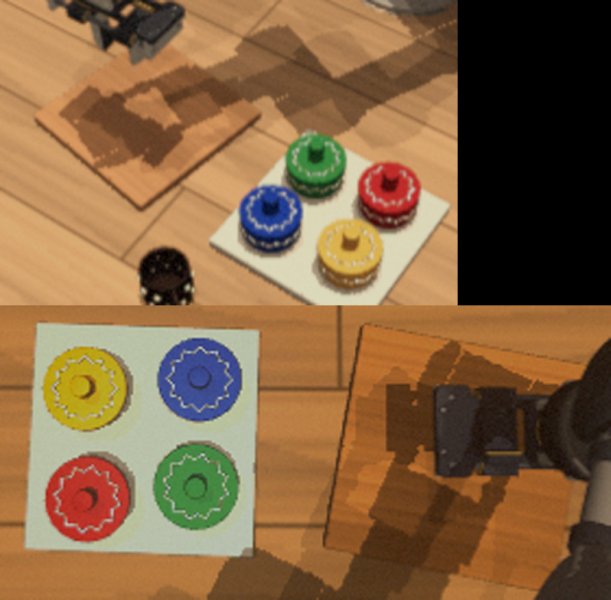

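All four lids are seated flat on the matching jars, with blue at (200,379) in the top view. The arm is clear, so I'm handing in.

```bash
python3 -c "
from plant import bot
print(bot.close_job())"
```

```text
the job is handed in; nothing more can be done
None
```

All four lids look seated flat on the jars of their own colour in the final camera views, with the jars, mug and plate left where they stood; the job was handed in at about 43 s.

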